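# Open the sloping parts case and park its lid on the dowels

### The arm

A 6-joint arm with a two-finger parallel gripper is mounted at the origin on a cart in front of the work surface, level with it; the furniture and walls round the work are solid. World frame = base frame: x ahead of the robot, y to its left, z up, the work surface at z = 0. Lengths are in m, angles in degrees, forces in N, time in s.
With the tool pointing down it reaches from about 0.375 to 0.925 m from the base axis. Payload 5.7 kg.
Tool frame: the origin (TCP) lies midway between the tips of the shut fingers; the grasp point (between the pads) lies r.tcp_to_grasp behind it (r.tcp_to_grasp is the distance from the TCP to the grasp point, in m); z points along the fingers, x is the direction in which the jaws open and shut, and the axes are right-handed (so a half turn about z gives the same grasp; the last joint's range is limited). The gripper opens to 88 mm and grips with 3 to 60 N. Pads are 20 mm wide; open, the fingers measure 115 mm over their backs; the gripper's body (75 mm by 178 mm) begins 61 mm behind the grasp point.
Start: joints at [63.306, 20.558, 86.54, -0, 72.909, -6.595], TCP at [0.206, 0.563, 0.183] pointing down, gripper open.
Joint ranges: [-170.27, 170.27], [-57.76, 135], [12.27, 136.19], [-55.21, 235.2], [11.17, 155.16], [-170.74, 170.74]. Speed limits (degrees/s): [136.94, 136.94, 180, 180, 180, 180].

### API

Orientations are given as [roll, pitch, yaw] about the fixed x, y, z axes, in that order (R = Rz(yaw) Ry(pitch) Rx(roll)).
In Python, from workcell import r, camera, camera_model gives the robot as it stands.
- The arm moves only by the tool carry_out, never from a script. Its argument "plan" is a list of rows, each a list of 5 numbers: the gripper's target within -1 to 1 (fully open at 1, half-way at 0, shut at -1), then the shift along the tool's x, y, z in cm, then the turn about the tool's z in degrees. In form: [[claw, dx, dy, dz, turn], ...]. A call has 1 to 8 rows; each row shifts and turns the commanded pose from where the row before left it, along the tool's axes as they then stand; what a row does not reach is not made up. A row lasts 1/12 s, in which the tool goes at most 41.7 mm and 7.16 degrees, less where a joint would pass 70% of its speed; a pose out of reach is approached as far as the arm can. A call with a gripper value outside its range is refused whole. The fingers move at their own pace and stop on an object; "squeeze" is the grip in N (left out, the last holds). Time passes only in rows, so rows that do not move let the fingers close. It gives the time, the measured TCP pose, the force and the opening at its end, in the units of the state.
- r.state(): the state, without advancing time (a new reading comes with each control period).
- camera(name): name is "scene" or "top"; returns the picture (480x640x3 uint8, red, green, blue); there is no depth.
- camera_model(name): a dict with "intrinsics" (3x3 intrinsics, pixels), "T" (4x4, takes a point from camera to world coordinates). Camera axes: x right, y down, z forward; pixel columns grow to the right and rows downward; lengths in m; the calibration is good to about 2 mm. A picture is of the moment at which its call begins. camera_model takes no time and is no camera call.
- r.hand_in(): hands the job in, once; it reports no verdict.
The state is a dict: "time_s": time; "joint_pos": joint angles; "joint_velocities": joint speeds; "tau": joint torques, N m; "eef_pos": TCP position; "ee_rot": TCP orientation; "wrist_force": force on the tool from outside, world axes, zero at the start; "wrist_torque": the same for the moment, N m; "opening": opening from 0.0 (shut) to 1.0 (fully open).
Only numpy, scipy, OpenCV 4.12 (cv2) and the standard library are available. Lean on these libraries where they do the work, as an engineer would, in place of code of your own. Each camera call takes 0.05 s, during which the arm holds its last target. There are 200 camera calls.

### The job

Open the sloping parts case so the parts in it can be reached: lift the lower end of its sliding lid up over the end lip, slide the lid down and out of its grooves, and lay it on the lid rest with its handle up and both dowels through its two holes, fully down and flat. Let go of it there and leave the small hand tools lying about where they are.

Things in the scene. Friction and masses are not known exactly. Their poses are not given: they have to be found in the camera images.
- lid: Loose sliding lid: aluminium plate 130 x 100 x 5 mm, about 160 g (varies), an upright grey grip fin in its middle and two 11 mm holes near two diagonal corners. Origin: centre of the plate's underside; x along the 130 mm length (sliding direction) toward the end that starts uppermost, z out of the top face. Starts in the case at its 30 degree slope, top face toward the robot, its low end at the lip
- lid_grip (a point): Point in the lid's grip fin, 29 mm above the plate's underside on the lid's z axis. The fin is 10 mm thick along the lid's x, 36 mm wide along its y, and rises 34 mm above the plate's top face (39 mm above its underside)
- lid_lower_end (a point): Middle of the lid's end edge that starts lowest and nearest the robot, at the underside: lid frame (-65, 0, 0) mm
- lid_upper_end (a point): Middle of the lid's opposite end edge: lid frame (65, 0, 0) mm
- lid_hole_a (a point): Centre of one 11 mm hole at the underside: lid frame (-48, 34, 0) mm
- lid_hole_b (a point): Centre of the other 11 mm hole at the underside: lid frame (48, -34, 0) mm
- parts_case: Aluminium stand of the parts case, fixed: base 150 x 124 x 8 mm, origin under the base's centre, x away from the robot at zero yaw, z up; about 155 mm high overall at its rear
- case_bed: Black open case on the stand, fixed, 146 x 116 x 56 mm, sloping 30 degrees down toward the robot. Origin: centre of its floor's underside; x up the slope, z square out of the slope. In its frame, mm: the lid's underside lies on side ledges at z = 38 between side walls at y = +-52 (2 mm play each side); low wall 46 high closes the upper end. A heat sink and a board are fixed inside
- lid_rest: Lid rest, fixed: a low grey block, base 130 x 100 mm, flat top 116 x 88 mm at 28 mm height, with two upright steel dowels at two diagonal corners. Origin under its centre, z up, x along the 130 mm length. The lid fits with its origin over this origin and its x along this x, either way round
- rest_top (a point): Centre of the lid rest's flat top, 28 mm above its underside; the lid's origin belongs here
- dowel_a (a point): Tip of one dowel: 8 mm diameter, 18 mm tall above the flat top, the last 7 mm tapering to 3.6 mm; rest frame (-48, 34, 46) mm
- dowel_b (a point): Tip of the other dowel, alike; rest frame (48, -34, 46) mm
- tweezers: Loose silvery tweezers 126 x 12 x 9 mm lying between the case and the rest; leave alone
- cutters: Loose flush cutters with blue handles, 124 x 48 x 15 mm, near the front edge of the bench; leave alone
- driver: Loose blue screwdriver 134 x 18 x 18 mm, lying on the right; leave alone
- lip_top (a point): Middle of the top edge of the end lip at the case's low end: bed frame (-70, 0, 43) mm, lip 6 mm thick along x. The lip is level with the resting lid's top face, so the lid must rise more than 5 mm, square to the slope, to pass over it
- groove_mouth (a point): Middle of the low end of the grooves' roof strips, at their underside: bed frame (0, 0, 52) mm. The strips cover x = 0 to 73 and reach in to y = +-43, so under them the plate can rise 9 mm at most; the lid comes free square to the slope only after sliding more than 65 mm down it. Above the lid's middle the way is open

How it is judged:
By the outcome, as a careful person would: the job done as asked, in the order asked, and still so for the second after the job is handed in, with the robot touching nothing.
It also fails if it takes over 45 s, if anything falls off the work surface, if the arm or the gripper's body presses on something with over 40 N, if the wrist force passes 120 N, or if a joint passes its speed limit or range.

## Working session

There is one attempt and no reset: what is moved stays moved. The work goes in short steps, Python scripts to look and compute and a tool call to move; the robot and the scene stay as the last step left them, time stands still between calls to the robot, and variables do not carry over. Pictures are saved under pics/ and viewed, about 8 in all and at most 12, crops included, and the job is handed in when it is done.

Besides the shell and the picture viewer there is one more tool, called after "Call:" as a command line: name --pt "numbers of a row" for each row, then --argument value for the rest. carry_out: Moves the arm, as the interface text tells. Its arguments: {"type":"object","properties":{"plan":{"type":"array"},"squeeze":{"type":"number"}},"required":["plan"]}

```bash
mkdir -p pics; ls; python3 - <<'E'
from workcell import r,camera,camera_model
import cv2,numpy as np
np.set_printoptions(precision=4,suppress=True)
for n in("scene","top"):
    cv2.imwrite(f"pics/{n}0.png",camera(n)[:,:,::-1]); m=camera_model(n); print(n,m["intrinsics"],m["T"])
print(r.state(),r.tcp_to_grasp)
E
```

```text
pics
scene [[551.1132   0.     322.9406]
 [  0.     551.1132 234.2646]
 [  0.       0.       1.    ]] [[ 0.8942 -0.3143  0.3189  0.2481]
 [-0.4477 -0.6225  0.6419 -0.7417]
 [-0.0032 -0.7167 -0.6973  0.8097]
 [ 0.      0.      0.      1.    ]]
top [[536.2555   0.     314.4135]
 [  0.     536.2555 239.4532]
 [  0.       0.       1.    ]] [[ 0.0014 -0.9822  0.188   0.3318]
 [-1.     -0.0022 -0.0041 -0.054 ]
 [ 0.0045 -0.188  -0.9822  1.3386]
 [ 0.      0.      0.      1.    ]]
{'time_s': 0.1, 'joint_pos': array([63.3079, 20.5942, 86.5931,  0.0001, 72.9084, -6.5948]), 'joint_velocities': array([ 0.0657, -0.1759, -0.2505, -0.05  ,  0.0028,  0.0551]), 'tau': array([ -0.0004, -51.6361, -27.1406,   0.0676,   0.0278,   0.    ]), 'eef_pos': array([0.2059, 0.5628, 0.1825]), 'ee_rot': array([-179.9889,    0.0951,   69.9026]), 'wrist_force': array([ 0.0153,  0.5205, -0.4585]), 'wrist_torque': array([-0.041 ,  0.0024,  0.046 ]), 'opening': 1.002006616757701} 0.0187
```

View pics/scene0.png

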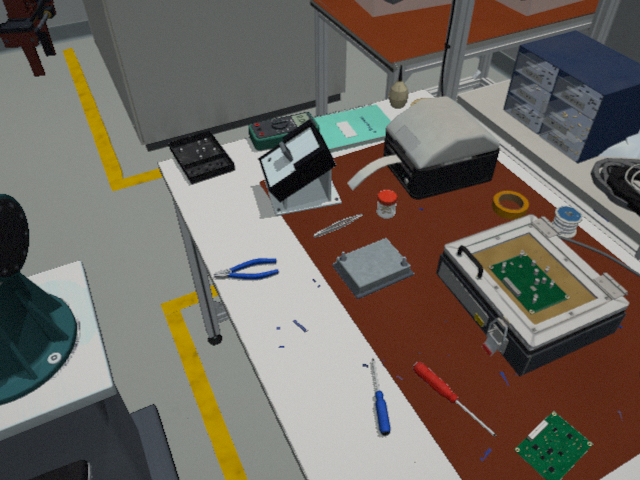

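View pics/top0.png

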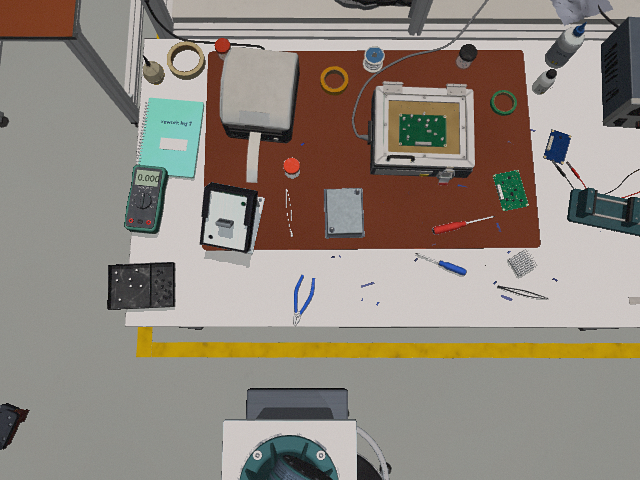

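The top view shows the case with its lid near (229,215) and the rest at (344,212). The tweezers are at (289,212) between them, and the cutters are at (304,300). Next I'll take enlarged crops.

```bash
cat > h.py <<'E'
import cv2,numpy as np
from workcell import r,camera,camera_model
np.set_printoptions(precision=4,suppress=True)
def crops(img,boxes,s,out):
    tiles=[]
    H=max(b[3]-b[1] for b in boxes)
    for x0,y0,x1,y1 in boxes:
        t=cv2.resize(img[y0:y0+H,x0:x1],None,fx=s,fy=s,interpolation=cv2.INTER_CUBIC)
        for x in range(-(-x0//10)*10,x1,10):
            cv2.line(t,((x-x0)*s,0),((x-x0)*s,6),(0,0,255),1); cv2.putText(t,str(x),((x-x0)*s,16),0,.35,(0,0,255),1)
        for y in range(-(-y0//10)*10,y0+H,10):
            cv2.line(t,(0,(y-y0)*s),(6,(y-y0)*s),(0,0,255),1); cv2.putText(t,str(y),(8,(y-y0)*s+4),0,.35,(0,0,255),1)
        tiles.append(t)
    cv2.imwrite(out,np.hstack(tiles))
def proj(n,P):
    m=camera_model(n);T=np.linalg.inv(m["T"]);P=np.atleast_2d(P)
    c=P@T[:3,:3].T+T[:3,3];q=c@m["intrinsics"].T
    return q[:,:2]/q[:,2:]
def atz(n,uv,z):
    m=camera_model(n);d=m["T"][:3,:3]@np.linalg.solve(m["intrinsics"],[uv[0],uv[1],1.]);o=m["T"][:3,3]
    return o+d*(z-o[2])/d[2]
E
python3 - <<'E'
from h import *
crops(cv2.imread("pics/top0.png"),[(195,175,275,260),(315,175,375,250)],5,"pics/c1.png")
crops(cv2.imread("pics/scene0.png"),[(252,118,345,218),(328,230,418,300)],4,"pics/c2.png")
E
```

```text
(no output)
```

View pics/c1.png

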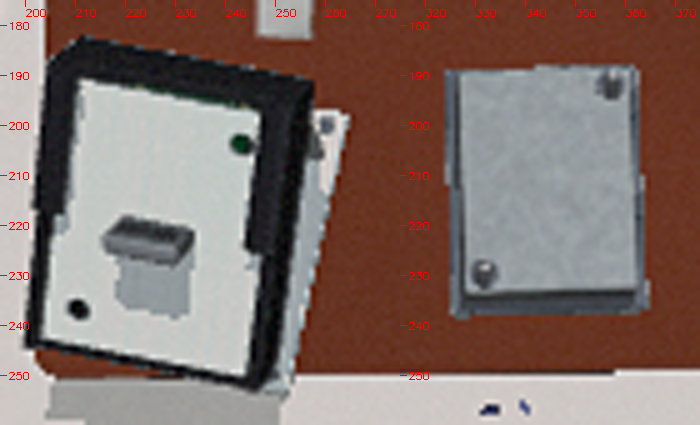

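View pics/c2.png

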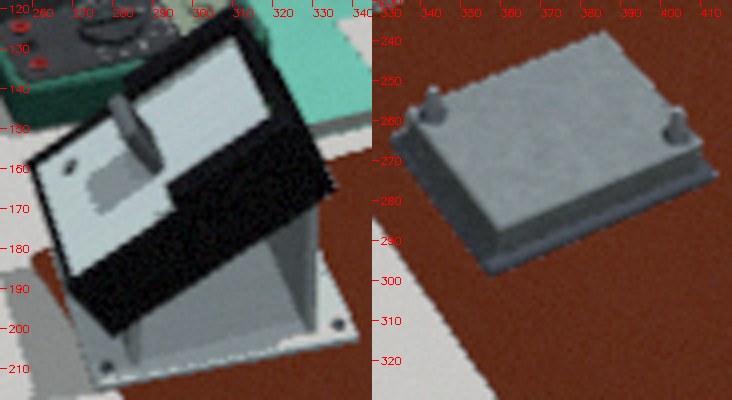

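The crops give these positions (top = top view, scene = scene view):
- **Dowel tips:** top (331.8,229.4) and (357.2,191.8); scene (343,252.5) and (404,258).
- **Lid hole a:** top (210.6,236.8); scene (269.5,159.8).
- **Lid hole b:** top (243.2,203.8).

Next I'll fit the poses.

```bash
cat >> h.py <<'E'
from scipy.optimize import least_squares
from scipy.spatial.transform import Rotation as Ro
def fit(obs,pitch,x0,zfix=None):
    # obs: (cam,uv,local point mm); params x,y,z,yaw
    def pose(p): return Ro.from_euler('xyz',[0,-pitch,p[3]*100],degrees=True).as_matrix(),np.array([p[0],p[1],p[2] if zfix is None else zfix])
    def f(p):
        R,t=pose(p); return np.concatenate([proj(n,R@(np.array(l)/1e3)+t)[0]-uv for n,uv,l in obs])
    s=least_squares(f,x0); R,t=pose(s.x); return R,t,s.x[3]*100,s.fun
E
python3 - <<'E'
from h import *
R,t,y,res=fit([("top",(331.8,229.4),(-48,34,46)),("top",(357.2,191.8),(48,-34,46)),("scene",(343,252.5),(-48,34,46)),("scene",(404,258),(48,-34,46))],0,[.6,-.1,0,0],0)
print("rest",t,y,res)
C=np.array([[58,44,28],[58,-44,28],[-58,-44,28],[-58,44,28]])/1e3@R.T+t
print(proj("top",C),proj("scene",C))
R,t,y,res=fit([("top",(210.6,236.8),(-48,34,5)),("top",(243.2,203.8),(48,-34,5)),("scene",(269.5,159.8),(-48,34,5))],30,[.6,.1,.12,0])
print("lid",t,y,res, "grip",R@[0,0,.029]+t)
P=np.array([[0,18,39],[0,-18,39],[0,18,5],[0,-18,5],[-65,50,5],[-65,-50,5],[65,-50,5],[-72,-58,5],[-71,58,5]])/1e3@R.T+t
print(np.hstack([proj("top",P),proj("scene",P)]))
E
```

```text
rest [ 0.6556 -0.1342  0.    ] 1.5383532774763509 [-0.3034 -0.8184  0.2815 -1.4439 -1.0644  0.6113 -0.4303  0.5566]
[[325.9826 189.2423]
 [360.6693 188.4327]
 [362.6075 233.2514]
 [327.3567 234.1014]] [[385.0108 238.16  ]
 [409.9283 266.5413]
 [357.8615 288.5651]
 [334.7418 258.01  ]]
lid [0.6154 0.1465 0.1038] -11.213700702288923 [-0.1595 -0.3862  0.2673 -0.2197 -0.5394  0.1921] grip [0.6012 0.1493 0.1289]
[[215.3899 222.9356 280.0691 141.9889]
 [230.7122 225.9562 283.7499 151.6654]
 [219.267  218.7489 288.5699 152.1412]
 [234.203  221.6887 292.3575 161.8376]
 [203.1636 241.7274 261.29   160.0002]
 [243.9489 249.8215 270.2673 187.6405]
 [251.1799 197.9052 322.0066 153.6229]
 [246.8391 253.167  268.2937 191.7929]
 [199.6565 243.401  258.4305 159.3928]]
```

The fit's residuals are under 1.5 px, and the predicted fin, lip and rest corners match the pictures. The lid's yaw is -11.2° and the rest's is +1.5°. I'll move above the fin with the jaws along the lid's y.

Call:
carry_out --pt "0.25 0 0 -3 -4.5" --pt "0.25 0 0 -3 -4.4" --pt "0.25 -2 2.9 0 0" --pt "0.25 -2 2.9 0 0" --pt "0.25 -2 2.9 0 0" --pt "0.25 -2 2.9 0 0" --pt "0.25 -2 2.9 0 0" --pt "0.25 -2 2.9 0 0" --squeeze 8

```text
time_s: 0.77
eef_pos: [0.3542, 0.4104, 0.2429]
ee_rot: [-180.0, 0.0, 78.8]
wrist_force: [-0.1, 0.6, -0.1]
opening: 0.627
```

Call:
carry_out --pt "0.25 -2 2.9 0 0" --pt "0.25 -2 2.9 0 0" --pt "0.25 -2 2.9 0 0" --pt "0.25 -2 2.9 0 0" --pt "0.25 -2 2.9 0 0" --pt "0.25 -2 2.9 0 0" --pt "0.25 0 0 0 0"

```text
time_s: 1.35
eef_pos: [0.5051, 0.256, 0.2428]
ee_rot: [179.9, 0.1, 78.6]
wrist_force: [0.7, 0.2, 0.2]
opening: 0.625
```

```bash
cat >> h.py <<'E'
def go(p,yaw=None):
    s=r.state(); M=Ro.from_euler('xyz',s["ee_rot"],degrees=True).as_matrix()
    print("t",s["time_s"],"tcp",s["eef_pos"],s["ee_rot"],"open",s["opening"],"F",s["wrist_force"])
    if yaw is not None: print("turn",-((yaw-s["ee_rot"][2]+90)%180-90))
    print("tool shift cm",M.T@(np.array(p)-s["eef_pos"])*100)
E
python3 -c "
from h import *
go([.6002,.1495,.112],78.8)"
```

```text
t 1.35 tcp [0.5051 0.256  0.2428] [179.8591   0.1169  78.5531] open 0.6248935641048512 F [0.683  0.1606 0.2233]
turn -0.2469470791698427
tool shift cm [-8.5247 11.3979 13.1255]
```

Call:
carry_out --pt "0.25 -2 2.7 0 0" --pt "0.25 -2 2.7 0 0" --pt "0.25 -2 2.7 1.5 0" --pt "0.25 -2 2.7 2 0" --pt "0.25 -0.5 0.6 2 0" --pt "0.25 0 0 0 0"

```text
time_s: 1.85
eef_pos: [0.5946, 0.1527, 0.1838]
ee_rot: [-179.6, 0.2, 78.6]
wrist_force: [-0.9, -0.4, -0.2]
opening: 0.621
```

```bash
python3 -c "
from h import *
go([.6002,.1495,.112],78.8)
a=camera('scene')[:,:,::-1];b=camera('top')[:,:,::-1]
crops(a,[(240,50,345,200)],4,'pics/a.png');crops(b,[(185,165,275,315)],4,'pics/b.png')
cv2.imwrite('pics/c3.png',np.hstack([cv2.imread('pics/a.png'),cv2.imread('pics/b.png')]))
"
```

```text
t 1.85 tcp [0.5946 0.1527 0.1838] [-179.6205    0.1636   78.6369] open 0.6212990167257365 F [-0.8523 -0.4341 -0.1778]
turn -0.16305086316441475
tool shift cm [-0.1844  0.6632  7.1714]
```

View pics/c3.png

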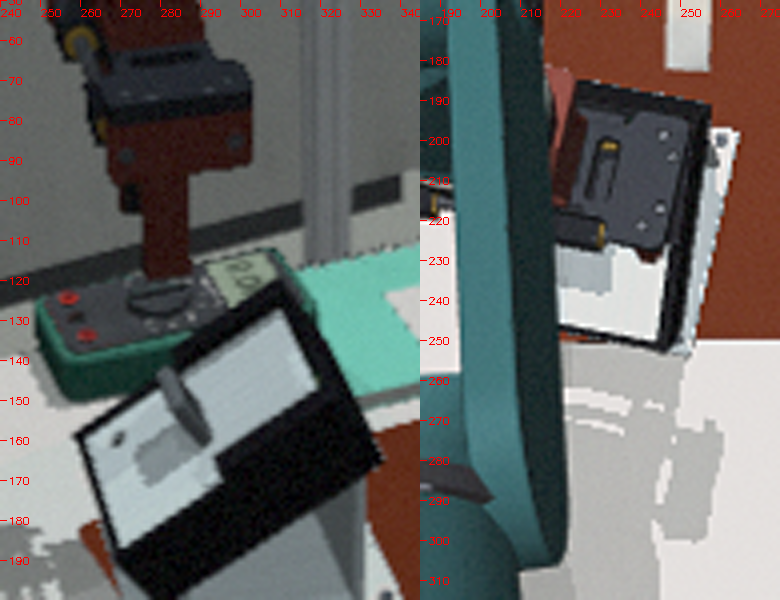

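The open fingers hang straight above the fin: finger tip at about (281,117), fin top at about (281,142) in the scene view. The lid is unmoved. I'll descend and close.

Call:
carry_out --pt "0.25 -0.2 0.65 1.2 0" --pt "0.25 0 0 2 0" --pt "0.25 0 0 2 0" --pt "0.25 0 0 1.3 0" --pt "0.25 0 0 0.6 0" --pt "0.25 0 0 0 0"

```text
time_s: 2.45
eef_pos: [0.6012, 0.1525, 0.1164]
ee_rot: [-179.9, 0.0, 78.9]
wrist_force: [-0.4, -0.1, 0.8]
opening: 0.622
```

```bash
python3 -c "
from h import *
go([.6002,.1495,.112],78.8)"
```

```text
t 2.45 tcp [0.6012 0.1525 0.1164] [-179.9099    0.0295   78.8791] open 0.6218433837128355 F [-0.3569 -0.1486  0.8475]
turn 0.07905213280263013
tool shift cm [-0.3145 -0.042   0.4387]
```

Call:
carry_out --pt "0.25 -0.3 -0.05 0.4 0" --pt "0.25 0 0 0 0" --pt "-1 0 0 0 0" --pt "-1 0 0 0 0" --pt "-1 0 0 0 0" --pt "-1 0 0 0 0" --squeeze 10

```text
time_s: 2.95
eef_pos: [0.6015, 0.1488, 0.1137]
ee_rot: [180.0, -0.0, 78.8]
wrist_force: [-0.3, -0.2, 1.0]
opening: 0.36
```

```bash
python3 -c "
from h import *
go([.6002,.1495,.112],78.8)"
```

```text
t 2.95 tcp [0.6015 0.1488 0.1137] [179.9546  -0.0098  78.7967] open 0.36005596608897916 F [-0.318  -0.1702  0.9638]
turn -0.0033311130755464546
tool shift cm [ 0.0412 -0.1435  0.174 ]
```

Call:
carry_out --pt "-1 0 0 0 0" --pt "-1 0 0 0 0"

```text
time_s: 3.12
eef_pos: [0.6012, 0.1488, 0.1134]
ee_rot: [180.0, 0.0, 78.8]
wrist_force: [0.6, -0.0, 0.0]
opening: 0.21
```

```bash
python3 -c "
from h import *
go([.6002,.1495,.112],78.8)"
```

```text
t 3.1167 tcp [0.6012 0.1488 0.1134] [179.9939   0.0041  78.7988] open 0.2103261443792211 F [ 0.6    -0.0416  0.0451]
turn -0.001172570211778634
tool shift cm [ 0.0501 -0.1152  0.1352]
```

The fingers closed past 36 mm, so they missed the fin. I'll look.

```bash
python3 -c "
from h import *
a=camera('scene')[:,:,::-1];b=camera('top')[:,:,::-1]
crops(a,[(240,70,345,220)],4,'pics/a.png');crops(b,[(185,165,275,315)],4,'pics/b.png')
cv2.imwrite('pics/c4.png',np.hstack([cv2.imread('pics/a.png'),cv2.imread('pics/b.png')]))
p=r.state()['eef_pos'];print(p,proj('scene',p),proj('scene',p+[0,0,.0187]),proj('top',p))
"
```

```text
[0.6012 0.1488 0.1133] [[284.9073 156.001 ]] [[284.4496 148.7335]] [[225.4493 224.6511]]
```

View pics/c4.png

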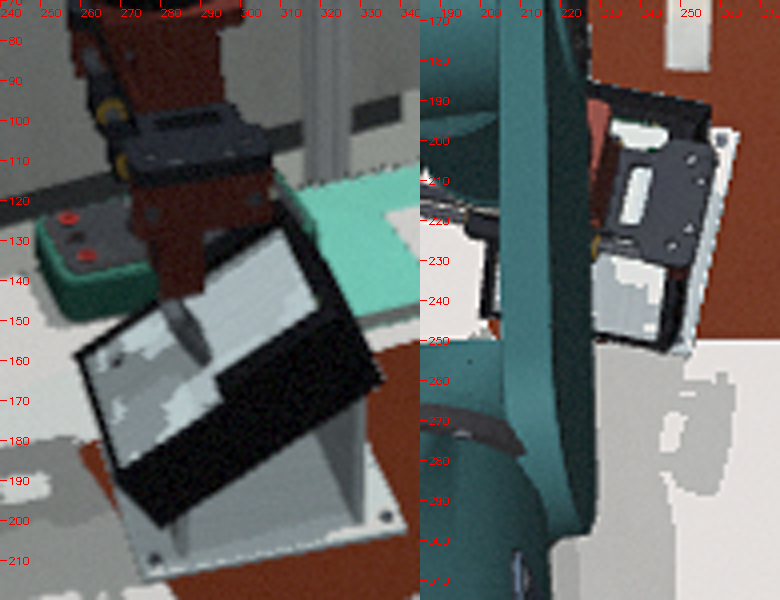

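```bash
python3 -c "
from h import *
s=r.state();p=s['eef_pos'];M=Ro.from_euler('xyz',s['ee_rot'],degrees=True).as_matrix()
print(s['time_s'],p)
L=[(0,0,0),(-9,0,0),(-9,10,0),(-9,-10,0),(-22,10,0),(-22,-10,0),(-22,10,-80),(-22,-10,-80),(-89,37,-80),(-89,-37,-80),(-37,89,-80),(37,89,-80),(-37,-89,-80),(89,37,-80),(89,-37,-80)]
P=np.array(L)/1e3@M.T+p
print(np.hstack([np.array(L),proj('scene',P),proj('top',P)]).round(1))
img=camera('scene')[:,:,::-1]
crops(img,[(245,85,345,175)],8,'pics/c5.png')
"
```

```text
3.2167 [0.6012 0.1488 0.1133]
[[  0.    0.    0.  284.9 156.  225.4 224.7]
 [ -9.    0.    0.  285.8 158.4 229.2 225.4]
 [ -9.   10.    0.  290.5 157.7 230.2 221.3]
 [ -9.  -10.    0.  281.2 159.2 228.2 229.5]
 [-22.   10.    0.  291.8 161.2 235.6 222.4]
 [-22.  -10.    0.  282.5 162.8 233.7 230.6]
 [-22.   10.  -80.  290.1 128.8 230.5 214.4]
 [-22.  -10.  -80.  280.3 130.4 228.4 223.1]
 [-89.   37.  -80.  311.7 145.5 263.  208.5]
 [-89.  -37.  -80.  273.9 151.6 255.7 240.9]
 [-37.   89.  -80.  330.2 126.9 245.1 181.7]
 [ 37.   89.  -80.  320.6 108.  212.6 175.4]
 [-37.  -89.  -80.  242.2 140.7 227.  259.5]
 [ 89.   37.  -80.  290.8  99.  184.2 193.1]
 [ 89.  -37.  -80.  256.8 104.  176.  225.2]]
```

View pics/c5.png

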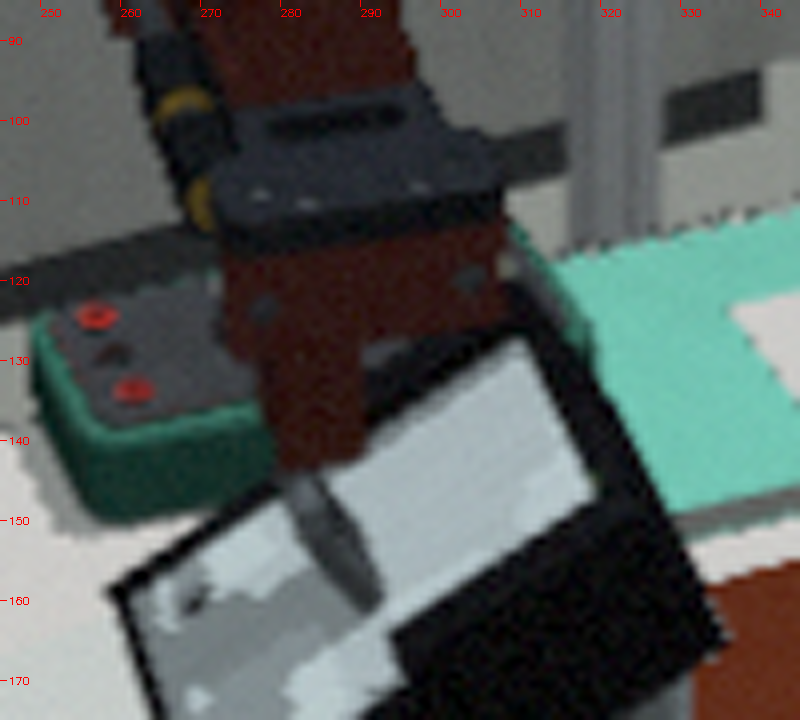

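The whole gripper (finger tip, block, plate) shows about 20 px higher in the scene view than the reported TCP predicts. The top view agrees with the reported position horizontally. So the finger tips really are about 48 mm above the reported TCP, and the fingers closed above the fin. I'll reopen and go down in steps, watching the force.

Call:
carry_out --pt "0.25 0 0 0 0" --pt "0.25 0 0 0 0" --pt "0.25 0 0 0 0" --pt "0.25 0 0 0 0" --pt "0.25 0 0 0 0" --pt "0.25 0 0 0 0" --pt "0.25 0 0 1.0 0" --pt "0.25 0 0 0 0"

```text
time_s: 3.93
eef_pos: [0.6001, 0.1486, 0.1015]
ee_rot: [-179.9, 0.0, 78.8]
wrist_force: [-0.3, 0.3, 0.0]
opening: 0.615
```

Call:
carry_out --pt "0.25 0 0 0.7 0" --pt "0.25 0 0 0.7 0" --pt "0.25 0 0 0.6 0" --pt "0.25 0 0 0 0"

```text
time_s: 4.27
eef_pos: [0.5998, 0.1486, 0.0814]
ee_rot: [-179.8, 0.1, 78.8]
wrist_force: [-0.5, 0.2, -0.1]
opening: 0.626
```

```bash
python3 -c "
from h import *
img=camera('scene')[:,:,::-1]
crops(img,[(245,95,325,175)],7,'pics/c6.png')
s=r.state();p=s['eef_pos'];M=Ro.from_euler('xyz',s['ee_rot'],degrees=True).as_matrix()
for dz in(0,-48):print(proj('scene',np.array([(-27,10,dz),(-27,-10,dz),(-41,10,dz),(-41,-10,dz)])/1e3@M.T+p).round(1))
"
```

```text
[[292.6 174.6]
 [283.4 176.2]
 [294.1 178.6]
 [284.9 180.1]]
[[291.7 156.2]
 [282.3 157.8]
 [293.2 160.1]
 [283.7 161.7]]
```

View pics/c6.png

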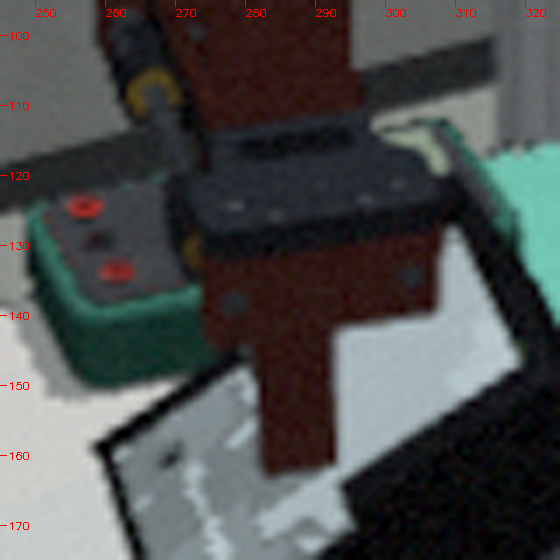

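The near finger, with its tip at about (288,162), now covers the fin in the view. Its tip is about 46 mm above the reported TCP. I'll go 1.4 cm further down, then close.

Call:
carry_out --pt "0.25 0 0 0.7 0" --pt "0.25 0 0 0.5 0" --pt "0.25 0 0 0.2 0" --pt "0.25 0 0 0 0"

```text
time_s: 4.65
eef_pos: [0.6006, 0.1487, 0.0685]
ee_rot: [-179.9, 0.0, 78.8]
wrist_force: [-0.0, 0.2, 0.2]
opening: 0.624
```

Call:
carry_out --pt "-1 0 0 0 0" --pt "-1 0 0 0 0" --pt "-1 0 0 0 0" --pt "-1 0 0 0 0" --pt "-1 0 0 0 0" --pt "-1 0 0 0 0" --squeeze 12

```text
time_s: 5.15
eef_pos: [0.6015, 0.1495, 0.0696]
ee_rot: [180.0, -0.1, 78.8]
wrist_force: [0.6, 4.6, 1.3]
opening: 0.411
```

Gripped: 0.411 × 88 mm = 36.2 mm, which is the fin's width. I'll lift 7 mm square to the slope.

Call:
carry_out --pt "-1 0 -0.18 -0.3 0" --pt "-1 0 -0.17 -0.3 0" --pt "-1 0 0 0 0" --pt "-1 0 0 0 0"

```text
time_s: 5.48
eef_pos: [0.598, 0.1502, 0.0757]
ee_rot: [180.0, -0.1, 78.8]
wrist_force: [1.7, 4.7, 0.8]
opening: 0.413
```

```bash
python3 -c "
from h import *
go([.6015,.1495,.0696],78.8)
img=camera('scene')[:,:,::-1]
crops(img,[(245,115,325,195)],7,'pics/c7.png')
"
```

```text
t 5.4833 tcp [0.598  0.1502 0.0757] [179.9635  -0.0572  78.802 ] open 0.4134134532631752 F [1.7352 4.7411 0.819 ]
turn 0.001984686673750957
tool shift cm [0.0016 0.3517 0.6076]
```

View pics/c7.png

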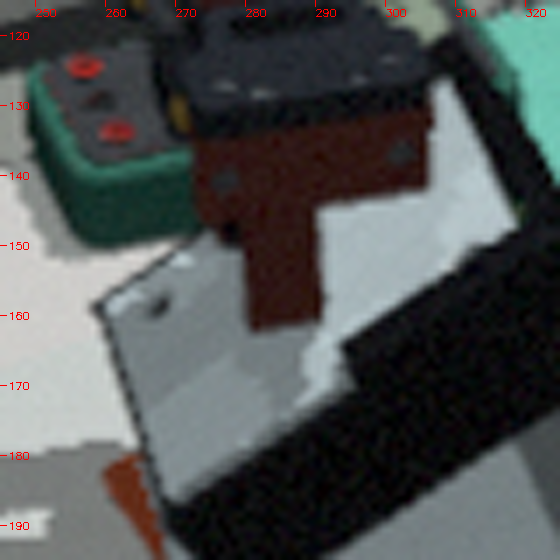

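The tool moved by exactly the 7 mm asked, and the lid's low edge now shows over the lip (black edge thin at (258,158)–(268,188)). There is a steady sideways force of 4.7 N, so I'll ease 1.5 mm towards +y and then slide down the slope.

Call:
carry_out --pt "-1 0.15 0 0 0" --pt "-1 0 -0.43 0.25 0" --pt "-1 0 -0.43 0.25 0" --pt "-1 0 0 0 0"

```text
time_s: 5.87
eef_pos: [0.5873, 0.1523, 0.0692]
ee_rot: [-179.8, 0.1, 78.8]
wrist_force: [-0.9, 0.8, -1.5]
opening: 0.411
```

Call:
carry_out --pt "-1 0 -0.7 0.4 0" --pt "-1 0 -0.7 0.4 0" --pt "-1 0 -0.7 0.4 0" --pt "-1 0 0 0 0"

```text
time_s: 6.2
eef_pos: [0.5655, 0.1567, 0.0569]
ee_rot: [-179.8, 0.1, 78.8]
wrist_force: [-1.1, -0.1, -1.6]
opening: 0.409
```

The forces are down to about 1.6 N, the lid's weight, so it hangs free. I'll continue the slide.

Call:
carry_out --pt "-1 0 -0.9 0.52 0" --pt "-1 0 -0.9 0.52 0" --pt "-1 0 -0.9 0.52 0" --pt "-1 0 -0.9 0.52 0" --pt "-1 0 -0.7 0.4 0" --pt "-1 0 0 0 0" --pt "-1 0 0 0 0"

```text
time_s: 6.78
eef_pos: [0.5261, 0.1651, 0.0332]
ee_rot: [-180.0, 0.0, 78.8]
wrist_force: [0.2, 0.4, -1.3]
opening: 0.408
```

```bash
python3 -c "
from h import *
go([.598,.1502,.0757],78.8)
img=camera('scene')[:,:,::-1]
crops(img,[(225,115,345,235)],5,'pics/c8.png')
"
```

```text
t 6.7833 tcp [0.5261 0.1651 0.0332] [-179.9613    0.0235   78.8303] open 0.40813839178563266 F [ 0.2416  0.3731 -1.2847]
turn 0.030250933646357225
tool shift cm [-0.0756  7.3396 -4.2598]
```

View pics/c8.png

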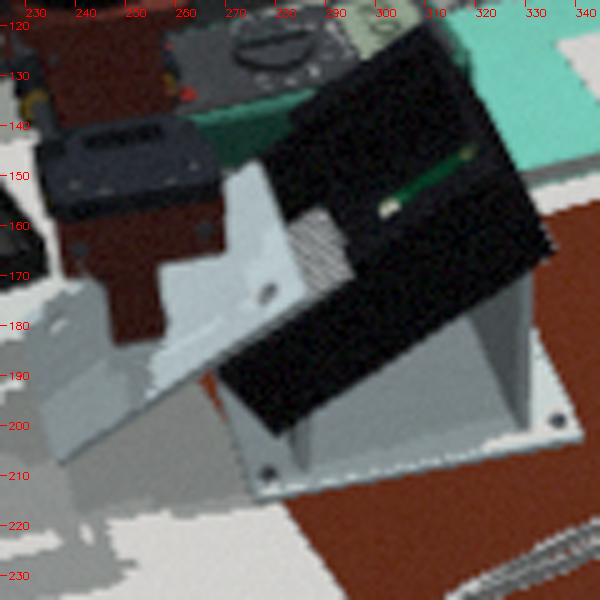

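The lid is out: it slid 85 mm in all and the case is open, with the heat sink and board visible. The lid hangs with its top edge at (270,147)–(306,172), still tilted by about 30°. I need it level before it goes on the dowels. I'll check the clear bench area in front of the case, where I can press its low edge lightly to turn it level in the grip.

```bash
python3 -c "
from h import *
print('case front',atz('scene',(276,214),.008),atz('top',(252,254),.008), 'bench front',atz('top',(200,326),0),atz('top',(250,326),0))
print('cutters',atz('top',(297,322),.01),atz('top',(300,277),.01),'box',atz('top',(175,290),.03))
print('mat edge',atz('top',(300,249),0))
go([.46,.178,.0332],78.8)
"
```

```text
case front [0.552  0.0985 0.008 ] [0.549  0.0971 0.008 ] bench front [0.3704 0.2219 0.    ] [0.3706 0.0988 0.    ]
cutters [ 0.3802 -0.0172  0.01  ] [ 0.491  -0.0239  0.01  ] box [0.4561 0.2802 0.03  ]
mat edge [ 0.5634 -0.0232  0.    ]
t 6.8333 tcp [0.5272 0.1652 0.0335] [179.965   -0.0039  78.8184] open 0.40613948493247987 F [ 0.5573 -0.313  -1.7288]
turn 0.018360756962067626
tool shift cm [-0.0442 -6.8379  0.0299]
```

Call:
carry_out --pt "-1 0 -0.8 -0.6 0" --pt "-1 0 -2 0 0" --pt "-1 0 -2 0 0" --pt "-1 0 -2 0.6 0" --pt "-1 0 0 1.5 0" --pt "-1 0 0 1.5 0" --pt "-1 0 0 0 0" --squeeze 8

```text
time_s: 7.42
eef_pos: [0.4586, 0.1781, 0.0024]
ee_rot: [-179.9, 0.1, 78.8]
wrist_force: [-0.6, 0.6, -2.2]
opening: 0.411
```

Call:
carry_out --pt "-1 0 0 0.5 0" --pt "-1 0 0 0.5 0" --pt "-1 0 0 0.5 0" --pt "-1 0 0 0 0"

```text
time_s: 7.75
eef_pos: [0.4613, 0.1784, -0.0116]
ee_rot: [179.9, -0.0, 78.8]
wrist_force: [0.9, 0.2, -0.1]
opening: 0.409
```

Call:
carry_out --pt "-1 0 0 0.5 0" --pt "-1 0 0 0.5 0" --pt "-1 0 0 0.3 0" --pt "-1 0 0 0 0"

```text
time_s: 8.08
eef_pos: [0.4589, 0.1781, -0.0255]
ee_rot: [-179.9, 0.1, 78.8]
wrist_force: [-0.2, 0.3, -1.2]
opening: 0.412
```

Call:
carry_out --pt "-1 0 0 0.3 0" --pt "-1 0 0 0.2 0" --pt "-1 0 0 0 0"

```text
time_s: 8.33
eef_pos: [0.4595, 0.1782, -0.03]
ee_rot: [-179.9, 0.0, 78.8]
wrist_force: [0.8, -0.0, -1.4]
opening: 0.411
```

Call:
carry_out --pt "-1 0 0 0.3 0" --pt "-1 0 0 0 0"

```text
time_s: 8.5
eef_pos: [0.4599, 0.1782, -0.0325]
ee_rot: [-180.0, 0.0, 78.8]
wrist_force: [0.1, -0.9, 1.0]
opening: 0.409
```

Call:
carry_out --pt "-1 0 0 0.3 0" --pt "-1 0 0 0 0"

```text
time_s: 8.67
eef_pos: [0.4602, 0.1781, -0.0342]
ee_rot: [180.0, 0.0, 78.8]
wrist_force: [-3.4, -2.3, 18.9]
opening: 0.411
```

The lid is flat on the bench: force 19 N, and the reported height matches the predicted -0.034. I'll take one combined picture to measure the lid's offset in the grip.

Call:
carry_out --pt "-1 0 0 -0.15 0" --pt "-1 0 0 0 0" --squeeze 12

```text
time_s: 8.83
eef_pos: [0.4597, 0.1782, -0.0339]
ee_rot: [-180.0, 0.0, 78.8]
wrist_force: [0.1, 0.4, -1.5]
opening: 0.408
```

```bash
python3 -c "
from h import *
go([.4602,.1781,-.0335],78.8)
R=Ro.from_euler('z',-11.2,degrees=True).as_matrix()
L=np.array([[65,50,5],[65,-50,5],[-65,-50,5],[-65,50,5],[-48,34,5],[48,-34,5]])/1e3@R.T+[.4602,.1781,0]
print(np.hstack([proj('scene',L),proj('top',L)]).round(1))
a=camera('scene')[:,:,::-1];b=camera('top')[:,:,::-1]
cv2.imwrite('pics/s9.png',a);cv2.imwrite('pics/t9.png',b)
crops(a,[(200,160,290,245)],5,'pics/a.png');crops(b,[(195,235,265,320)],5,'pics/b.png')
cv2.imwrite('pics/c9.png',np.hstack([cv2.imread('pics/a.png'),cv2.imread('pics/b.png')]))
"
```

```text
t 8.8333 tcp [ 0.4597  0.1782 -0.0339] [-179.9809    0.0072   78.7973] open 0.4083332735499784 F [ 0.1003  0.371  -1.5144]
turn -0.002662785342920415
tool shift cm [-0.0052  0.049  -0.0389]
[[248.9 187.1 205.2 260.1]
 [256.8 215.4 244.1 267.9]
 [196.5 226.4 232.5 319.3]
 [191.8 197.  192.9 311.3]
 [200.2 200.2 200.9 305.7]
 [247.8 212.  236.4 273.2]]
```

View pics/c9.png

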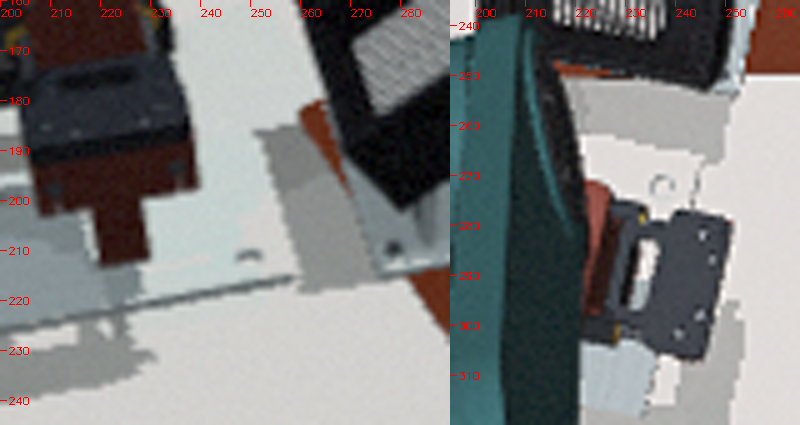

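Scene view: hole b at (249.8,211.2) and the far-right lid corner at (259,215.4). Top view: hole b at (237.4,272.2) and the near-right corner at (233.4,318.2). The lid lies flat on the bench, clear of everything. Next I'll fit its pose.

```bash
python3 -c "
from h import *
o=[('top',(237.4,272.2),(48,-34,5)),('scene',(249.6,211.3),(48,-34,5)),('scene',(259,215.4),(65,-50,5)),('top',(233.4,318.2),(-65,-50,5))]
R,t,y,res=fit(o,0,[.46,.178,0,-.1],0);print(t,y,res)
p=r.state()['eef_pos'];c=np.deg2rad(78.8);tx=np.array([np.cos(c),np.sin(c)]);ty=np.array([np.sin(c),-np.cos(c)])
d=t[:2]-p[:2];print('lid-tool offset tool x,y mm',tx@d*1e3,ty@d*1e3)
# same check for rest using plate corners too
o=[('top',(331.8,229.4),(-48,34,46)),('top',(357.2,191.8),(48,-34,46)),('scene',(343,252.5),(-48,34,46)),('scene',(404,258),(48,-34,46)),
 ('top',(327,189),(58,44,28)),('top',(361.5,188.5),(58,-44,28)),('top',(362.5,233.3),(-58,-44,28)),('scene',(386,238),(58,44,28)),('scene',(410,265.5),(58,-44,28)),('scene',(359.3,287.3),(-58,-44,28))]
R,t,y,res=fit(o,0,[.65,-.13,0,0],0);print(t,y,res.round(1))
"
```

```text
[0.4635 0.1762 0.    ] -10.923262581542762 [-0.3102 -0.3292 -0.0282  0.7146 -0.3792 -0.0807  0.0531 -0.3269]
lid-tool offset tool x,y mm -1.2956353229029003 4.13636510646555
[ 0.6564 -0.1343  0.    ] 1.3452001105425528 [-0.3 -1.2  0.4 -1.7 -0.6  0.4 -0.   0.5 -0.9 -0.1 -0.7 -0.3  0.1 -0.3
 -0.5  0.1  0.3  1.  -1.1  1.1]
```

The lid sits +4.1 mm along tool y and -1.3 mm along tool x from the tool axis. The rest is at (0.656,-0.134) with yaw 1.4°. I'll lift, pass clear of the case, turn and go above the rest.

Call:
carry_out --pt "-1 0 0 -1 0" --pt "-1 0 0 -2 0" --pt "-1 0 0 -2 0" --pt "-1 0 0 -2 0" --pt "-1 0 0 -2 0" --pt "-1 0 0 -1 0" --pt "-1 -1 0.2 0 0" --pt "-1 -2 0.4 0 0"

```text
time_s: 9.6
eef_pos: [0.4607, 0.1483, 0.0663]
ee_rot: [179.9, -0.1, 78.9]
wrist_force: [1.5, -0.1, -1.5]
opening: 0.408
```

Call:
carry_out --pt "-1 -2 0.4 0 0" --pt "-1 -2 0.4 0 0" --pt "-1 -2 0.4 0 0" --pt "-1 -2 0.4 0 -3" --pt "-1 -2 0.4 0 -3" --pt "-1 -2 0.4 0 -3" --pt "-1 -2 0.4 0 -3.5" --pt "-1 0 0 0 0"

```text
time_s: 10.27
eef_pos: [0.4667, 0.002, 0.065]
ee_rot: [-179.9, 0.1, 91.3]
wrist_force: [0.3, -0.2, -1.7]
opening: 0.41
```

```bash
python3 -c "
from h import *
go([.6523,-.1331,.055],91.3)
"
```

```text
t 10.2667 tcp [0.4667 0.002  0.065 ] [-179.9481    0.0738   91.3432] open 0.41029754307639027 F [ 0.3179 -0.2429 -1.7438]
turn 0.043187146808477905
tool shift cm [-13.9408  18.2359   1.002 ]
```

Call:
carry_out --pt "-1 -0.9 1.2 0 0" --pt "-1 -1.6 2.1 0 0" --pt "-1 -1.6 2.1 0 0" --pt "-1 -1.6 2.1 0 0" --pt "-1 -1.6 2.1 0 0" --pt "-1 -1.6 2.1 0 0" --pt "-1 -1.6 2.1 0 0" --pt "-1 -1.6 2.1 0 0"

```text
time_s: 10.93
eef_pos: [0.6281, -0.1123, 0.0644]
ee_rot: [-179.9, -0.1, 91.2]
wrist_force: [0.4, -0.2, -1.4]
opening: 0.412
```

Call:
carry_out --pt "-1 -1.3 1.7 0 0" --pt "-1 -0.5 0.6 0.8 0" --pt "-1 0 0 1 0" --pt "-1 0 0 1 0" --pt "-1 0 0 0 0" --pt "-1 0 0 0 0"

```text
time_s: 11.43
eef_pos: [0.6489, -0.1279, 0.0361]
ee_rot: [-179.7, -0.1, 91.3]
wrist_force: [-0.3, -0.6, -1.1]
opening: 0.408
```

```bash
python3 -c "
from h import *
go([.6523,-.1331,.035],91.3)
a=camera('scene')[:,:,::-1];b=camera('top')[:,:,::-1]
cv2.imwrite('pics/s10.png',a);cv2.imwrite('pics/t10.png',b)
"
```

```text
t 11.4333 tcp [ 0.6489 -0.1279  0.0361] [-179.7302   -0.0927   91.3267] open 0.4083793275020801 F [-0.2565 -0.64   -1.1281]
turn 0.02669214018578714
tool shift cm [-0.526   0.3247  0.1071]
```

Call:
carry_out --pt "-1 -0.5 0.3 0 0" --pt "-1 0 0 0 0" --pt "-1 0 0 0 0" --pt "-1 0 0 0 0"

```text
time_s: 11.87
eef_pos: [0.6553, -0.1346, 0.0384]
ee_rot: [180.0, 0.0, 91.3]
wrist_force: [-0.1, 0.6, -1.4]
opening: 0.404
```

```bash
python3 -c "
from h import *
go([.6523,-.1331,.035],91.3)
a=camera('scene')[:,:,::-1];b=camera('top')[:,:,::-1]
cv2.imwrite('pics/s11.png',a);cv2.imwrite('pics/t11.png',b)
p=r.state()['eef_pos']; print(p)
# predicted lid pixel positions
R=Ro.from_euler('z',1.5,degrees=True).as_matrix()
t=np.array([p[0]+.0041,p[1]-.0012,p[2]+.034])
L=np.array([[-48,34,5],[48,-34,5],[65,50,5],[65,-50,5],[-65,-50,5],[-65,50,5]])/1e3@R.T+t
print(np.hstack([proj('scene',L),proj('top',L)]).round(1))
"
```

```text
t 11.8667 tcp [ 0.6553 -0.1346  0.0384] [179.962    0.0166  91.2901] open 0.404373789439958 F [-0.1425  0.5533 -1.3552]
turn -0.0099110030244276
tool shift cm [ 0.1608 -0.3015  0.3406]
[ 0.6551 -0.1345  0.0382]
[[344.3 241.5 332.6 224.4]
 [407.3 247.  359.1 185.4]
 [390.2 217.2 324.6 179.5]
 [419.8 249.3 365.4 178.6]
 [359.5 274.2 367.7 230.5]
 [332.3 239.2 326.1 231.5]]
```

Call:
carry_out --pt "-1 0.15 -0.3 0 0" --pt "-1 0 0 0 0" --pt "-1 0 0 0 0" --pt "-1 0 0 0 0" --pt "-1 0 0 0 0" --pt "-1 0 0 0 0"

```text
time_s: 12.47
eef_pos: [0.6521, -0.1331, 0.038]
ee_rot: [180.0, 0.0, 91.3]
wrist_force: [0.3, 0.7, -0.8]
opening: 0.409
```

```bash
python3 -c "
from h import *
a=camera('scene')[:,:,::-1];b=camera('top')[:,:,::-1]
go([.6523,-.1331,.035],91.3)
cv2.imwrite('pics/s12.png',a);cv2.imwrite('pics/t12.png',b)
p=r.state()['eef_pos']
R=Ro.from_euler('z',1.5,degrees=True).as_matrix()
t=np.array([p[0]+.0041,p[1]-.0012,p[2]+.034])
L=np.array([[-48,34,5],[48,-34,5],[65,50,5],[65,-50,5],[-65,-50,5],[-65,50,5]])/1e3@R.T+t
print(np.hstack([proj('scene',L),proj('top',L)]).round(1))
crops(a,[(325,200,425,290)],5,'pics/a.png');crops(b,[(312,165,372,255)],5,'pics/b.png')
cv2.imwrite('pics/c12.png',np.hstack([cv2.imread('pics/a.png'),cv2.imread('pics/b.png')]))
"
```

```text
t 12.5667 tcp [ 0.6521 -0.1331  0.038 ] [-179.9996    0.0061   91.2999] open 0.4054466284839853 F [-0.764   0.1313 -0.8706]
turn -0.00012919691974389025
tool shift cm [-0.0045  0.0232  0.2974]
[[342.6 241.6 332.  225.6]
 [405.5 247.1 358.6 186.6]
 [388.5 217.3 324.  180.7]
 [418.  249.4 364.8 179.8]
 [357.6 274.3 367.1 231.7]
 [330.6 239.3 325.5 232.7]]
```

```bash
python3 -c "
from h import *
for f,(u,v) in [('s12',(405,247)),('t12',(359,187)),('s12',(343,242)),('t12',(332,226))]:
    g=cv2.cvtColor(cv2.imread(f'pics/{f}.png'),cv2.COLOR_BGR2GRAY)
    print(f,'cols',u-7,'..',u+7)
    for y in range(v-6,v+7): print(y,*['%3d'%k for k in g[y,u-7:u+8]])
b=cv2.imread('pics/t12.png').astype(int); m=(b[:,:,2]-b[:,:,0])
# mat: red-blue large ; lid ~0
for v in (190,200,210,220): 
    row=m[v,345:380]; print('right edge row',v,row.tolist()[10:30])
for u in (350,356,362): print('col',u,'far',m[172:190,u].tolist(),'near',m[224:242,u].tolist())
"
```

```text
s12 cols 398 .. 412
241 188 212 209 211 210 215 214 215 217 215 216 215 213 173  97
242 208 209 212 210 214 212 211 214 214 215 214 214 214 214 174
243 210 212 210 211 210 209 205 205 208 211 214 209 216 211 214
244 210 210 211 210 200 187 174 165 175 190 205 214 214 213 215
245 207 212 211 208 171 115  96  96 111 132 184 212 212 216 214
246 212 210 211 207 157  82  65  68  93 108 159 205 213 215 216
247 214 213 212 210 170  98  64  62  63 131 189 211 215 215 215
248 214 214 216 211 211 169 126 123 124 178 211 209 214 213 213
249 214 214 215 212 211 209 212 213 211 212 209 213 215 211 215
250 213 214 212 212 213 212 211 212 213 213 211 214 209 201 195
251 211 213 211 210 212 212 212 214 212 212 204 196 182 157 132
252 212 214 213 211 211 210 212 211 202 195 168 131 119 108 124
253 211 213 212 212 210 205 199 195 169 129 106  94 126 111  63
t12 cols 352 .. 366
181  82  86  71  74  75  76  70  72  72  69  66  53  40  39  37
182  73  69  73  72  77  69  67  65  64  65  69  67  57  39  37
183  47  59  58  63  72  69  62  56  53  42  40  43  34  39  43
184  42  38  37  43  44  42  39  38 
[... 2631 characters left out ...]
, -53]
right edge row 220 [-55, -60, -59, -57, -45, -22, -13, -10, 9, 7, -19, -23, -55, -56, -54, -56, -53, -55, -58, -55]
col 350 far [-25, -23, -23, -19, -16, -32, -37, -36, -36, -23, -4, -15, -19, -17, -20, -18, -16, -20] near [-55, -52, -54, -51, -39, 0, -4, -3, -4, -5, 0, -2, -7, -20, -22, -28, -24, -24]
col 356 far [-29, -31, -27, -28, -19, -18, -15, -28, -33, -32, -34, -36, -15, -17, -21, -17, -22, -20] near [-56, -51, -53, -54, -53, -53, -52, -52, -51, -38, -3, -3, -6, -3, -5, -3, -3, -1]
col 362 far [-31, -31, -29, -31, -22, -30, -20, -17, -20, -39, -30, -16, -16, -15, -17, -19, -20, -16] near [-56, -57, -56, -51, -54, -48, -42, -43, -35, -36, -23, -38, -57, -59, -63, -62, -61, -62]
```

The lid holes in the scene view are at about (404.8,246.2) and (342.3,241.0). That is within 1 px of where they should be (405.5,247.1 and 342.6,241.6). I'll lower gently onto the dowels, watching the force.

Call:
carry_out --pt "-1 0 0 0.8 0" --pt "-1 0 0 0.8 0" --pt "-1 0 0 0.5 0" --pt "-1 0 0 0 0" --pt "-1 0 0 0 0" --pt "-1 0 0 0 0" --squeeze 10

```text
time_s: 13.07
eef_pos: [0.652, -0.133, 0.0168]
ee_rot: [-180.0, 0.0, 91.3]
wrist_force: [0.7, -0.5, -1.1]
opening: 0.41
```

Call:
carry_out --pt "-1 0 0 0.3 0" --pt "-1 0 0 0.3 0" --pt "-1 0 0 0 0" --pt "-1 0 0 0 0"

```text
time_s: 13.4
eef_pos: [0.6518, -0.133, 0.0108]
ee_rot: [-180.0, -0.0, 91.3]
wrist_force: [-0.1, 1.1, -2.2]
opening: 0.406
```

Call:
carry_out --pt "-1 0 0 0.2 0" --pt "-1 0 0 0.2 0" --pt "-1 0 0 0 0" --pt "-1 0 0 0 0"

```text
time_s: 13.73
eef_pos: [0.6521, -0.1331, 0.0069]
ee_rot: [180.0, 0.0, 91.3]
wrist_force: [0.8, -0.4, -2.2]
opening: 0.406
```

Call:
carry_out --pt "-1 0 0 0.2 0" --pt "-1 0 0 0.2 0" --pt "-1 0 0 0 0" --pt "-1 0 0 0 0"

```text
time_s: 14.07
eef_pos: [0.6527, -0.1332, 0.003]
ee_rot: [179.9, 0.0, 91.3]
wrist_force: [3.4, -1.1, -2.0]
opening: 0.405
```

The dowels are in the holes. A 3.4 N push in +x says to ease forward about 0.8 mm, then continue down.

Call:
carry_out --pt "-1 -0.02 0.08 0.2 0" --pt "-1 0 0 0.2 0" --pt "-1 0 0 0 0" --pt "-1 0 0 0 0"

```text
time_s: 14.4
eef_pos: [0.6528, -0.1332, -0.0013]
ee_rot: [-180.0, 0.0, 91.3]
wrist_force: [2.0, -0.8, -3.6]
opening: 0.41
```

Call:
carry_out --pt "-1 0 0 0.2 0" --pt "-1 0 0 0.2 0" --pt "-1 0 0 0 0" --pt "-1 0 0 0 0"

```text
time_s: 14.73
eef_pos: [0.6528, -0.1332, -0.0052]
ee_rot: [-180.0, 0.0, 91.3]
wrist_force: [2.2, 0.3, -3.5]
opening: 0.409
```

Call:
carry_out --pt "-1 0 0 0.15 0" --pt "-1 0 0 0 0"

```text
time_s: 14.9
eef_pos: [0.6529, -0.1332, -0.006]
ee_rot: [180.0, 0.0, 91.3]
wrist_force: [0.7, -0.2, 2.5]
opening: 0.407
```

Call:
carry_out --pt "-1 0 0 0.15 0" --pt "-1 0 0 0 0"

```text
time_s: 15.07
eef_pos: [0.6529, -0.1332, -0.0061]
ee_rot: [180.0, 0.0, 91.3]
wrist_force: [-3.2, 1.4, 13.4]
opening: 0.412
```

It is seated: it stopped at -0.006, the height for the underside at 28 mm, and the force rose. I'll release and go up.

Call:
carry_out --pt "-1 0 0 -0.1 0" --pt "0.25 0 0 0 0" --pt "0.25 0 0 0 0" --pt "0.25 0 0 0 0" --pt "0.25 0 0 0 0" --pt "0.25 0 0 0 0"

```text
time_s: 15.57
eef_pos: [0.6538, -0.1352, -0.006]
ee_rot: [179.9, 0.2, 91.3]
wrist_force: [-1.4, -4.9, 7.0]
opening: 0.624
```

Call:
carry_out --pt "0.25 0 0 -0.5 0" --pt "0.25 0 0 -1.5 0" --pt "0.25 0 0 -2.5 0" --pt "0.25 0 0 -3 0" --pt "0.25 0 0 -3 0" --pt "0.25 0 -3 -2 0" --pt "0.25 0 -3 0 0" --pt "0.25 0 0 0 0"

```text
time_s: 16.23
eef_pos: [0.587, -0.1335, 0.1187]
ee_rot: [-179.7, -0.1, 91.3]
wrist_force: [-0.4, -0.2, -0.7]
opening: 0.627
```

```bash
python3 -c "
from h import *
a=camera('scene')[:,:,::-1];b=camera('top')[:,:,::-1]
go([.6523,-.1331,.035],91.3)
crops(a,[(325,205,425,300)],4,'pics/a.png');crops(a,[(250,110,345,205)],4,'pics/b.png')
cv2.imwrite('pics/f.png',np.hstack([cv2.imread('pics/a.png'),cv2.imread('pics/b.png')]))
R=Ro.from_euler('z',1.4,degrees=True).as_matrix()
L=np.array([[65,50,33],[65,-50,33],[-65,-50,33],[-65,50,33],[48,-34,46],[-48,34,46]])/1e3@R.T+[.6564,-.1343,0]
print(proj('scene',L).round(1))
"
```

```text
t 16.3333 tcp [ 0.5915 -0.1342  0.1181] [-179.9505   -0.0268   91.2661] open 0.6293715817142136 F [ 0.8431 -0.0612  0.5345]
turn -0.03392674197208123
tool shift cm [-0.0309  6.0848  8.3072]
[[387.  233.3]
 [415.4 265.5]
 [356.7 290.2]
 [330.5 255.3]
 [404.  258.5]
 [342.4 252.9]]
```

View pics/f.png

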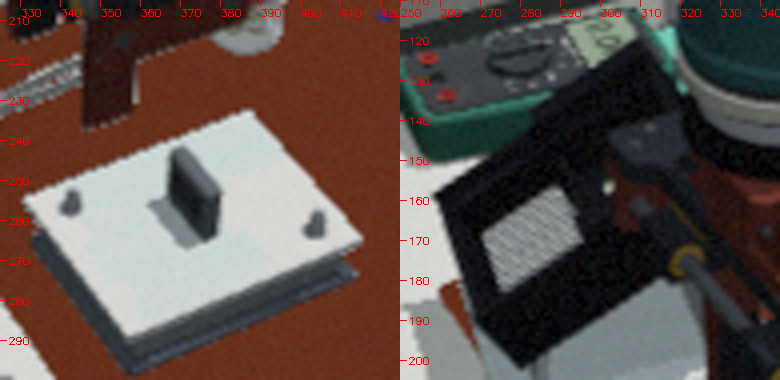

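The lid lies flat with the handle up. Both dowels show through the holes at (343,255) and (402,260), and its corners are at the seated height within 2–3 px. The gripper is clear.

```bash
python3 -c "
from h import *
print(r.hand_in()); s=r.state(); print(s['time_s'],s['wrist_force'])"
```

```text
the job is handed in; nothing more can be done
None
the job is handed in; nothing more can be done
```

The case is open and the lid lies on the rest. I lifted the lid 7 mm over the lip, slid it 85 mm down out of its grooves and laid it on the rest with its handle up. Then I let go and handed in at about 16.3 s.

**Last checks:** The lid stopped at the height expected for lying fully down. The last picture shows it flat with both dowels through its holes, corners within about 3 px of prediction. The gripper was clear, with only noise-level force. The highest wrist force reading, taken at the end of each move, was about 19 N. The small tools were never deliberately touched, but I did not compare their positions in a final picture.

**What disagreed:**
- **Height reading:** the finger tips were about 46 mm higher than the reported TCP. My first grasp closed above the fin without touching it. I corrected this from the pictures, and the later contact heights agreed.
- **Lid tilt:** the lid came out of the grooves still tilted about 30° in the grip. I pressed it flat against the clear bench in front of the case before carrying it to the rest, which is an extra contact the task didn't mention.

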